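# Set out the breakfast condiments on the serving board

## Task

Set out the breakfast things on the wooden serving board: stand the large honey jar in the middle of the round cork coaster and the square steel tea tin in the middle of the square slate coaster. Stand the pepper mill on the bare wood of the board, centred midway between the two coasters, and put the small honey jar centred on top of the large one. Everything stands upright; leave the white milk jug standing where it is.

Things in the scene. Friction and masses are not known exactly. Their poses are not given: they have to be found in the camera images.
- board: Flat oblong serving board of brown wood, fixed; 130 mm (its x) by 380 mm (its y) by 15 mm thick, with a 55 mm long tab (a handle with a dark dot) at its +y end. Origin at the centre of the underside of the oblong (tab not counted), z up, so the top is at 15 mm; this centre is also midway between the two coasters.
- cork_coaster: Round cork coaster, 100 mm across, 6 mm thick, fixed on the board 130 mm from the board's centre, towards one end or the other. Origin at the centre of its underside, z up; its top is 6 mm above the origin and 21 mm above the worktop.
- slate_coaster: Square dark slate coaster, 96 mm by 96 mm, 6 mm thick, fixed on the board 130 mm from the board's centre, at the other end from the cork one, sides parallel to the board's. Origin at the centre of its underside, z up; its top is 6 mm above the origin and 21 mm above the worktop.
- large_jar: Larger of the two honey jars: upright amber cylinder with paper label and flat brass lid, 58 mm across, 85 mm tall (lid 56 mm across, top 16 mm), about 0.33 kg. Loose. Origin at the centre of its underside, z up.
- small_jar: Smaller honey jar: upright amber cylinder with paper label and flat brass lid, 44 mm across, 56 mm tall (lid 42 mm across, top 16 mm), about 0.11 kg. Loose. Origin at the centre of its underside, z up.
- tin: Square steel tea tin with flat top, 60 mm by 60 mm, 80 mm tall, about 0.2 kg; x and y are normal to its flat sides. Loose. Origin at the centre of its underside, z up.
- mill: Round pepper mill of dark wood, about 0.16 kg, 108 mm tall: foot 52 mm across, tapering to a neck 38 mm across at 65 mm height, then a cylindrical head 42 mm across from 65 to 97 mm height (the place to grip), and a small 14 mm steel nut on top. Loose. Origin at the centre of its underside, z up.
- jug: White ceramic milk jug like a mug, 68 mm across, 80 mm tall, with one handle on its +y side; loose. It is not part of the job and stands among the other things. Origin at the centre of its underside, z up.
Things that resemble listed ones, but are neither listed nor needed, are in the scene too. Leave any purple look-alike of the large_jar alone.

How it is judged (in metres and radians):
At the end, for the whole second after the job is handed in: All upright, released, at rest: large jar on the cork coaster and tin on the slate, each within 12 mm of its centre; mill on the wood within 15 mm of the board's centre; small jar on the large jar's lid within 10 mm of its axis; jug upright within 20 mm of its start (horizontal distance between large_jar and cork_coaster below 0.012 m and z of large_jar in the frame of cork_coaster between 0.002 and 0.011 m and angle between each of large_jar, tin, mill, small_jar's own z axis and vertical below 0.1 rad and linear speed of each of large_jar, tin, mill, small_jar below 0.02 m/s and horizontal distance between tin and slate_coaster below 0.012 m and z of tin in the frame of slate_coaster between 0.002 and 0.011 m and horizontal distance between mill and board below 0.015 m and z of mill in the frame of board between 0.011 and 0.02 m and horizontal distance between small_jar and large_jar below 0.01 m and z of small_jar in the frame of large_jar between 0.081 and 0.09 m and distance of jug from where it was at the start of the episode below 0.02 m and angle between jug's own z axis and vertical below 0.15 rad); the robot touches nothing.
It fails at once if the milk jug is knocked over or shoved (tilted over 0.5 rad or moved over 40 mm) (angle between jug's own z axis and vertical above 0.5 rad or distance of jug from where it was at the start of the episode above 0.04 m).
It also fails if it takes over 112 s, if anything falls off the work surface, if the arm or the gripper's body presses on something with over 40 N, if the wrist force passes 120 N, or if a joint passes its speed limit or range.

## Robot

A 6-joint arm with a two-finger parallel gripper is mounted at the origin on the work surface. World frame = base frame: x ahead of the robot, y to its left, z up, the work surface at z = 0. Lengths are in mm, angles in rad, forces in N, time in s.
With the tool pointing down it reaches from about 250 to 725 mm from the base axis. Payload 4 kg.
Tool frame: the origin (TCP) lies at the very end of the fingers, on their centre line; the grasp point (between the pads) lies 19 mm behind it (robot.pinch_z is the distance from the TCP to the grasp point, in mm); z points along the fingers, y is the line along which they close (so a half turn about z gives the same grasp; the last joint's range is limited). The gripper opens to 85 mm and grips with 20 to 120 N. Pads are 22 mm wide; open, the fingers measure 114 mm over their backs; the gripper's body (76 mm by 85 mm) begins 54 mm behind the grasp point. The pads swing forward as they close: fully open they stand 13 mm farther back than shut.
Start: joints at [-1.15, 0.241, 0.005, 1.335, 0, 1.571], TCP at [204.244, -456.381, 231.306] pointing down, gripper open.
Joint ranges: [-2.72, 2.72], [-1.05, 1.87], [-1.09, 1.28], [-1.99, 2.15], [-1.42, 1.44], [-3.14, 3.14]. Speed limits (rad/s): [2.79, 2.79, 3.14, 3.14, 3.14, 3.14].

## Interface

Orientations are given as a unit quaternion [w, x, y, z].
In Python, from bench import robot gives the robot as it stands. Calls block until the motion is done:
- robot.movep(position, orientation): joint-space move of the TCP to a pose.
- robot.move_l(position, frame=None, v=150, max_force=None): straight line of the TCP; frame=None keeps the orientation; v is the mean speed in mm/s. With max_force (N) it stops when the force on the tool has changed by that much, and returns True; else False.
- robot.move_joints(angles): joint-space move.
- robot.open_gripper() and robot.grab(): open the fingers fully, or close them until they stop; the grip force is fixed at half the most.
- robot.dwell(seconds).
- robot.solve_ik(position, orientation): joint angles nearest the present ones, or None.
- robot.get_image(name): name is "scene" or "top"; returns a dict with "img" (420x560x3 uint8, blue, green, red), "K" (3x3 intrinsics, pixels), "camera_from_world" (4x4, takes a point from world to camera coordinates). Camera axes: x right, y up, looking along -z (the intrinsics and any distortion apply to the point x, -y, -z); pixel columns grow to the right and rows downward; lengths in mm; the calibration is good to about 2 mm. A picture is of the moment at which its call begins. There is no depth.
A pose or a line that the arm cannot do raises robot.PlanningError and nothing moves.
- robot.close_job(): hands the job in; it is judged then, once.
Readings, each from a call of its own:
- robot.get_time_s(): time.
- robot.get_joint_positions(): joint angles.
- robot.get_joint_velocities(): joint speeds.
- robot.get_effort(): joint torques, N m.
- robot.get_tcp_pos(): TCP position.
- robot.get_eef_rot(): TCP orientation.
- robot.get_contact_force(): force on the tool from outside, world axes, zero at the start.
- robot.get_moment(): the same for the moment, N m.
- robot.get_width(): finger opening in mm.
- robot.get_gripper_force(): force on a finger pad.
Only numpy, scipy, OpenCV 4.12 (cv2) and the standard library are available. Lean on these libraries where they do the work, as an engineer would, in place of code of your own. Each camera call takes 0.05 s, during which the arm holds its last target. There are 200 camera calls.

## Working session

There is one attempt and no reset: what is moved stays moved. The work goes in short steps, each a Python script; the robot and the scene stay as the last script left them, time stands still between calls to the robot, and variables do not carry over. Pictures are saved under pics/ and viewed, at most 14 in all, crops included, and the job is handed in when it is done.

```bash
mkdir -p pics; ls; python3 - <<'E'
from bench import robot
import cv2,numpy as np
for n in("scene","top"):
    d=robot.get_image(n);cv2.imwrite(f"pics/{n}0.png",cv2.resize(d["img"],(800,600),interpolation=cv2.INTER_CUBIC));print(d["K"],np.round(d["camera_from_world"],3),[k for k in d])
print(robot.get_time_s(),robot.get_eef_rot(),robot.get_width())
E
```

```text
pics
[[398.44742404   0.         283.02144657]
 [  0.         398.44742404 208.4220288 ]
 [  0.           0.           1.        ]] [[-8.750000e-01  4.840000e-01 -6.000000e-03  4.217900e+02]
 [-3.680000e-01 -6.580000e-01  6.570000e-01  1.622910e+02]
 [ 3.140000e-01  5.770000e-01  7.540000e-01 -1.178901e+03]
 [ 0.000000e+00  0.000000e+00  0.000000e+00  1.000000e+00]] ['img', 'K', 'camera_from_world']
[[428.42797529   0.         273.87493249]
 [  0.         428.42797529 212.70225643]
 [  0.           0.           1.        ]] [[-1.800000e-02 -1.000000e+00 -4.000000e-03  1.459800e+01]
 [ 9.790000e-01 -1.900000e-02  2.040000e-01 -4.618540e+02]
 [-2.040000e-01  0.000000e+00  9.790000e-01 -1.002999e+03]
 [ 0.000000e+00  0.000000e+00  0.000000e+00  1.000000e+00]] ['img', 'K', 'camera_from_world']
0.1 [-8.96383805e-04  9.77942265e-01  2.08873377e-01 -1.84873474e-04] 85.55005211639087
```

View pics/scene0.png

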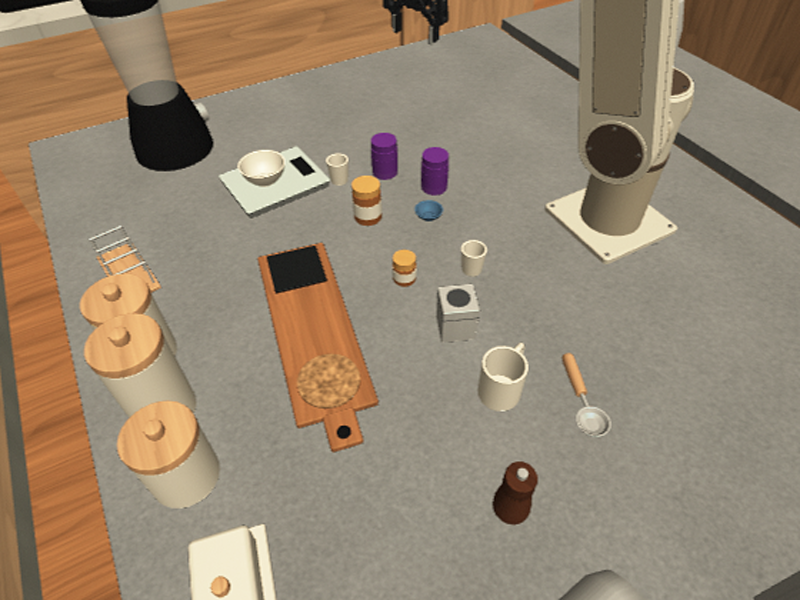

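View pics/top0.png

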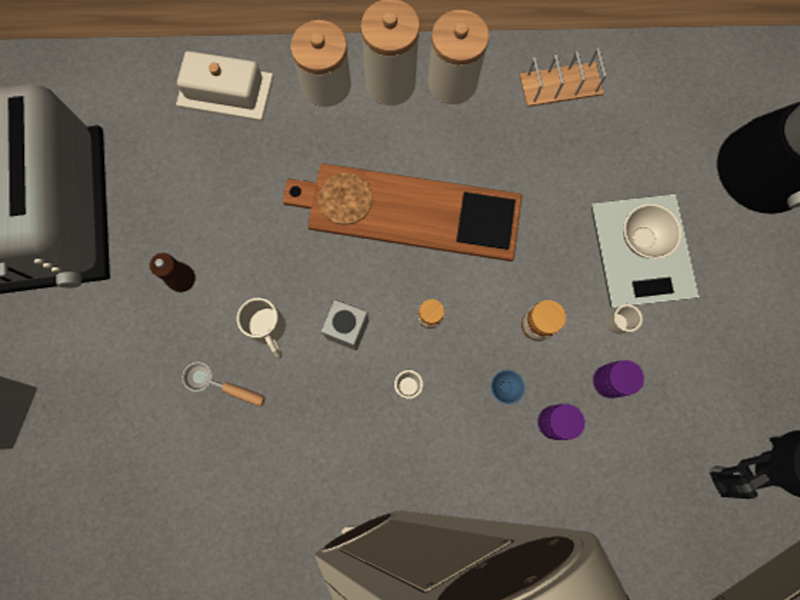

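Scene view: the large amber jar is at (366,200), the small amber jar at (404,268), the tin at (459,312), the mill at (515,492) and the jug at (502,378). In the top view they are at (546,318), (431,313), (345,323), (170,270) and (258,318). The cork coaster is at (344,198) and the slate at (487,220).

Possible mix-ups in the top view:
- **Large jar:** amber (546,318) or the purple look-alikes at (619,379) and (561,421). I choose the amber one.
- **Small jar:** amber (431,313) or the white cups at (408,384) and (627,318). I choose the amber one.
- **Jug:** the one with the handle (258,318).

One close crop will check these choices.

```bash
python3 - <<'E'
import cv2
from bench import robot
t=robot.get_image("top")["img"]
# x 95..415, y 105..245 scale 2.5
cv2.imwrite("pics/topc.png",cv2.resize(t[105:250,95:411],None,fx=2.5,fy=2.5,interpolation=cv2.INTER_CUBIC))
s=robot.get_image("scene")["img"]
cv2.imwrite("pics/scenec.png",cv2.resize(s[110:375,170:390],None,fx=2.25,fy=2.25,interpolation=cv2.INTER_CUBIC))
E
```

```text
(no output)
```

View pics/topc.png

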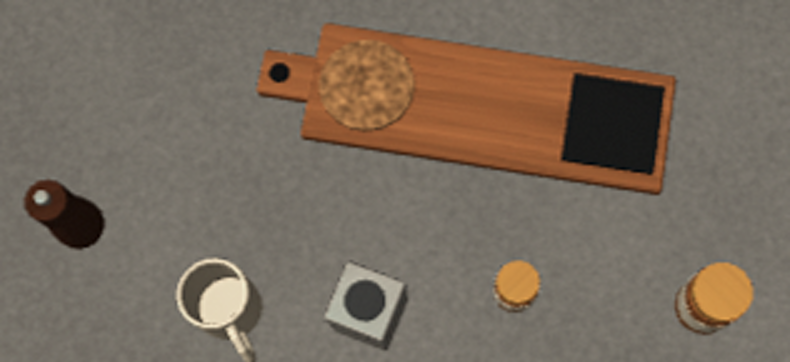

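View pics/scenec.png

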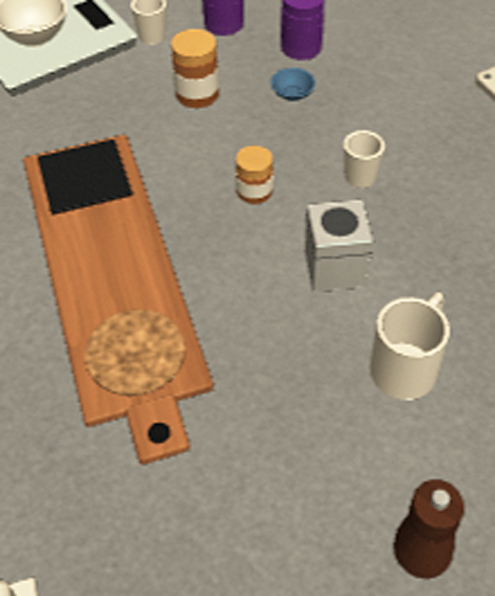

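The crops confirm the choices. Top crop: the cork coaster is at (365,84), the slate at (614,123), the tin top at (365,301), the small lid at (517,284), the large lid at (722,293), the mill nut at (40,197) and the jug rim at (213,293). Both amber jars have paper labels.

```bash
cat > h.py <<'E'
import numpy as np
from bench import robot
def ray(d,u,v,z):
    T=np.array(d["camera_from_world"]);R=T[:3,:3];c=-R.T@T[:3,3]
    q=np.linalg.solve(d["K"],[u,v,1]);w=R.T@np.array([q[0],-q[1],-q[2]])
    return (c+w*(z-c[2])/w[2])[:2]
def top(d,u,v,z): return ray(d,95+(u+.5)/2.5-.5,105+(v+.5)/2.5-.5,z)
def scn(d,u,v,z): return ray(d,170+(u+.5)/2.25-.5,110+(v+.5)/2.25-.5,z)
def quat(a):  # pointing down, closing line (tool y) at heading a
    # tool y=(cos a,sin a,0), z=-Z
    from scipy.spatial.transform import Rotation as Ro
    y=np.array([np.cos(a),np.sin(a),0]);z=np.array([0,0,-1.]);x=np.cross(y,z)
    q=Ro.from_matrix(np.c_[x,y,z]).as_quat();return [q[3],q[0],q[1],q[2]]
E
python3 - <<'E'
from h import *
t=robot.get_image("top");s=robot.get_image("scene")
r=lambda a:np.round(a,1)
for n,a,b,z in [("cork",(365,84),(136,352),21),("slate",(614,123.5),(87,176),21),("tin",(365,301),(339.5,223),80),("small",(517,284),(254,160),56),("large",(722,293),(193,45),85),("nut",(40,197),(440,497),107),("head",(46,200),(438,503),97),("jug",(213,293),(412,326),80)]:
    print(n,r(top(t,*a,z)),r(scn(s,*b,z)))
c=[top(t,*p,80) for p in[(350,262),(406,284),(378,341),(326,316)]]
for i in range(4):
    e=c[(i+1)%4]-c[i];print("tin edge",np.degrees(np.arctan2(e[1],e[0])),np.hypot(*e))
for p,q in [((323,24),(675,76)),((302,138),(661,192))]:
    e=top(t,*q,15)-top(t,*p,15);print("board",np.degrees(np.arctan2(e[1],e[0])),np.hypot(*e))
print("bcentre",r(np.mean([top(t,*p,15) for p in((323,24),(675,76),(302,138),(661,192))],0)))
print("cups", r(ray(t,408*.7,384*.7,40)),r(ray(t,508*.7,386*.7,20)),"spoon",r(ray(t,200*.7,377*.7,10)))
E
```

```text
cork [667.6  88.9] [668.9  91.5]
slate [ 619.2 -168.7] [ 619.5 -162.1]
tin [426.9  84.9] [429.4  87.7]
small [445.2 -60.7] [450.8 -58. ]
large [ 427.3 -251.2] [ 433.  -247.6]
nut [526.9 387.6] [528.7 387.9]
head [526.8 385.7] [529.1 388.3]
jug [437.3 228.7] [439.  230.3]
tin edge -112.82477428149642 57.58186334737191
tin edge 153.56947819501298 60.20982535800149
tin edge 63.235430915430356 54.72527166870747
tin edge -23.639155211731108 56.336250311794274
board -100.10483225507873 376.07232899665127
board -100.0316673150199 374.98030383242286
bcentre [642.3 -40.4]
cups [325.3 -19.7] [ 320.2 -191.4] spoon [346.4 340.7]
```

```bash
cat >> h.py <<'E'
CORK=(667,89);SLATE=(619.5,-168);MID=(643,-39.5);ZT=220
def rad(p): return np.arctan2(p[1],p[0])
def pick(p,z,a,centre=False,zt=ZT):
    robot.open_gripper()
    robot.movep([*p,zt],quat(a+(np.pi/2 if centre else 0)))
    if centre:
        robot.move_l([*p,z+0],v=250);robot.grab();robot.open_gripper()
        robot.move_l([*p,z+0],frame=quat(a),v=100) if False else robot.movep([*p,z],quat(a))
    else: robot.move_l([*p,z],v=250)
    robot.grab();w=robot.get_width();f=robot.get_gripper_force()
    robot.move_l([*p,zt],v=250)
    print("width",w,"force",f,"now",robot.get_width(),"t",robot.get_time_s())
def place(p,z,a,zt=ZT):
    robot.movep([*p,zt],quat(a))
    robot.move_l([*p,z+12],v=250)
    hit=robot.move_l([*p,z-3],v=25,max_force=5)
    print("hit",hit,"dz",robot.get_tcp_pos()[2]-z)
    robot.open_gripper();robot.move_l([*p,zt],v=250)
    print("t",robot.get_time_s())
E
python3 - <<'E'
from h import *
r=lambda a:None if a is None else np.round(a,2)
for n,p,z,a in [("L",(429.5,-250),26,rad((429.5,-250))),("tin",(428,86),26,np.radians(-24.8)),("tin2",SLATE,220,np.radians(-10)),("cork",CORK,250,rad(CORK)),("mill",(527.5,387),250,rad((527.5,387)))]:
    print(n,r(robot.solve_ik([*p,z],quat(a))),r(robot.solve_ik([*p,z],quat(a+np.pi/2))))
p=(429.5,-250)
pick(p,26,rad(p))
place(CORK,47,rad(CORK))
import cv2
t=robot.get_image("top")["img"]
cv2.imwrite("pics/topd.png",cv2.resize(t[105:250,95:411],None,fx=2.5,fy=2.5,interpolation=cv2.INTER_CUBIC))
E
```

```text
L [-0.53  0.43 -0.32  0.83  0.    1.57] [-0.53  0.43 -0.32  0.83  0.    0.  ]
tin [ 0.2   0.33 -0.48  0.77  0.    2.2 ] [ 0.2   0.33 -0.48  0.77  0.    0.63]
tin2 [-0.26  0.54  0.42  1.45  0.    1.48] [-0.26  0.54  0.42  1.45  0.   -0.09]
cork [0.13 0.61 0.61 1.57 0.   1.57] [0.13 0.61 0.61 1.57 0.   0.  ]
mill [0.63 0.56 0.53 1.54 0.   1.57] [0.63 0.56 0.53 1.54 0.   0.  ]
width 57.094277006382605 force 57.78140902519226 now 56.97577139608164 t 3.9167
hit True dz 1.9739244964091398
t 7.9583
```

View pics/topd.png

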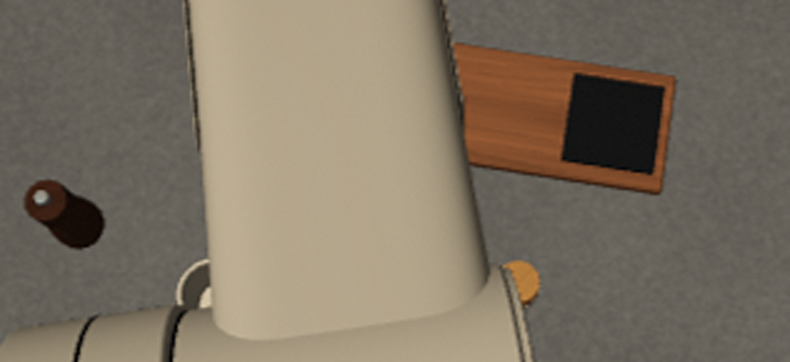

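The arm hides the cork coaster in this picture; the slate at (614,123) and the mill at (46,200) are unchanged. I'll carry on with the tin and mill, then move the arm away and look.

```bash
python3 - <<'E'
from h import *
import cv2
pick((428,86),26,np.radians(-24.8)); place(SLATE,47,np.radians(-10))
m=(527.5,387)
pick(m,62,rad(m),zt=250); place(MID,77,rad(MID),zt=250)
robot.move_joints([-1.15,0.241,0.005,1.335,0,1.571])
t=robot.get_image("top")["img"]
cv2.imwrite("pics/tope.png",cv2.resize(t[105:250,95:411],None,fx=2.5,fy=2.5,interpolation=cv2.INTER_CUBIC))
s=robot.get_image("scene")["img"]
cv2.imwrite("pics/scenee.png",cv2.resize(s[110:375,170:390],None,fx=2.25,fy=2.25,interpolation=cv2.INTER_CUBIC))
E
```

```text
width 59.73570684125102 force 60.397868156433105 now 59.993471962706806 t 11.3833
hit True dz 1.6766462994815754
t 15.0917
width 40.789586911088364 force 60.81927537918091 now 40.740039111344174 t 19.6167
hit True dz 1.6259381971782858
t 23.8667
```

View pics/tope.png

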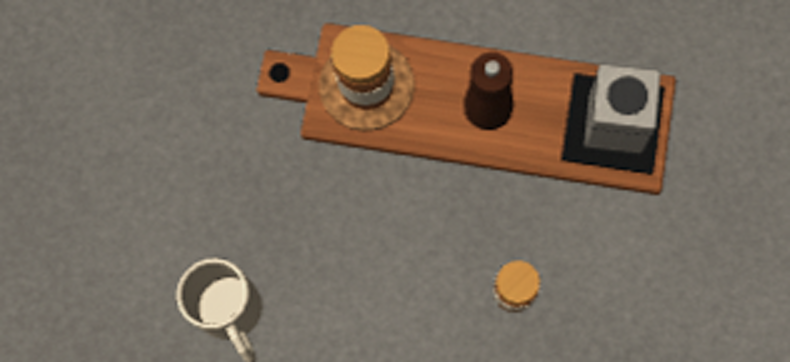

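View pics/scenee.png

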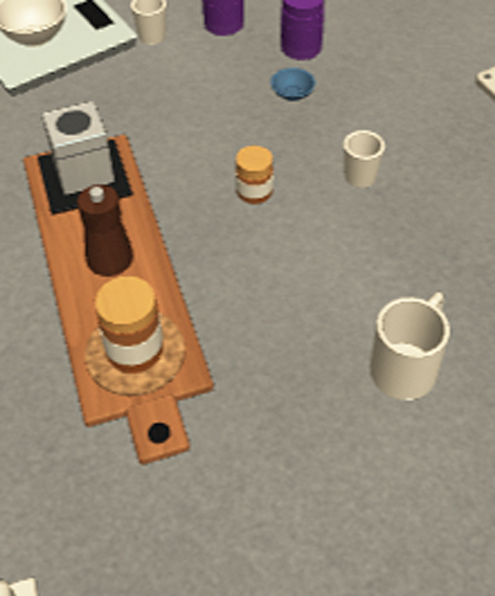

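Everything stands upright. Top crop: the large lid is at (361,53), the mill nut at (491,67) and the tin top at (627,96). Scene crop: the lid is at (126,299), the nut at (97,193) and the tin top at (75,126).

```bash
python3 - <<'E'
from h import *
t=robot.get_image("top");s=robot.get_image("scene")
r=lambda a:np.round(a,1)
for n,a,b,z in [("tin",(627,96),(75.5,125.5),101),("large",(361,53),(126,299),106),("nut",(491,67),(97,193),122),("cork",(365,84),(136,352),21),("slate",(614,123.5),(87,176),21)]:
    print(n,r(top(t,*a,z)),r(scn(s,*b,z)))
E
```

```text
tin [ 618.6 -169.3] [ 620.1 -163.7]
large [665.6  86.1] [667.8  88.1]
nut [642.1 -38.4] [643.4 -36.3]
cork [667.6  88.9] [668.9  91.5]
slate [ 619.2 -168.7] [ 619.5 -162.1]
```

```bash
python3 - <<'E'
from h import *
import cv2
p=(446.5,-60)
pick(p,10,rad(p),centre=True,zt=260); L=(666.3,87); place(L,116,rad(L),zt=260)
robot.move_joints([-1.15,0.241,0.005,1.335,0,1.571])
t=robot.get_image("top")["img"];s=robot.get_image("scene")["img"]
a=cv2.resize(t[95:200,190:370],(400,233),interpolation=cv2.INTER_CUBIC)
b=cv2.resize(s[130:310,170:350],(400,400),interpolation=cv2.INTER_CUBIC)
o=np.zeros((400,800,3),np.uint8);o[:233,:400]=a;o[:,400:]=b
cv2.imwrite("pics/f.png",o)
E
```

```text
width 42.67544151830395 force 60.71782350540161 now 42.667060748547875 t 33.2833
hit True dz 0.5213220015151876
t 36.7333
```

View pics/f.png

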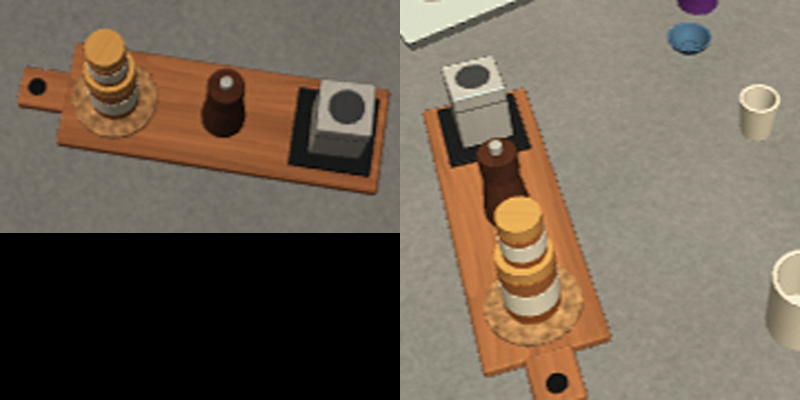

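The small jar stands on the large one: its lid is at (105,47) in the left inset and (519,215) in the right. A numeric check before handing in.

```bash
python3 - <<'E'
from h import *
t=robot.get_image("top");s=robot.get_image("scene")
a=ray(t,190+105/2.222,95+47/2.222,162);b=ray(s,170+119/2.222,130+215/2.222,162)
print(a,b)
d=np.hypot(*((a+b)/2-[666.7,87.1]));print(d)
if d<5: print(robot.close_job())
E
```

```text
[665.33810241  85.6398481 ] [666.73832492  90.9209193 ]
1.353243080794722
the job is handed in; nothing more can be done
None
```

The breakfast things are set out as asked and the job is handed in: the last pictures show everything upright, with each item measured within about 5 mm of its target, in about 40 s of the 112 s allowed. The judge's result wasn't shown.

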